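# Lay out the home-office desk around the notebook

### The job

Tidy the desk: stand the potted cactus on the middle of the cork coaster, and stack the yellow note block on the middle of the green notebook's cover, square with the notebook's edges, with the blue tin centred on top of the block. Set the stapler upright on the desk to the left of the notebook, halfway along its black-striped spine and parallel to it, with a 4 cm gap between the notebook and the stapler's base, and the orange tin on the desk in front of the notebook (the robot's side), opposite the middle of its near short edge, with a 4 cm gap. Never tip the cactus over, do not shift the blue mug or the computer mouse, and leave everything standing still.

Things in the scene. Friction and masses are not known exactly. Their poses are not given: they have to be found in the camera images.
- notebook: closed green notebook lying flat, 148 (its x, long side) by 105 (its y) by 16 mm thick, with a black stripe 14 mm wide on the cover along its spine, the long edge at its +y side (the left edge seen from the robot). Fixed to the desk. Origin: centre of its underside; x points away from the robot along the spine, turned up to 0.28 rad either way; z up.
- coaster: round cork coaster lying flat, light brown, 100 mm in diameter, 6 mm thick, fixed. Origin: centre of its underside. (The black disc of nearly the same size, 96 mm, is a phone charging pad and no place for anything.)
- cactus: loose on the desk at the start, nearest the robot; a small ball cactus, green, in a white cylindrical pot; pot 56 mm in diameter and 56 mm high, cactus narrower (42 mm), 82 mm high in all. Origin: centre of the pot's underside, z up. Take it by the pot; the cactus is rigid.
- notes: loose on the desk at the start, nearest the robot; a yellow block of sticky notes (rigid) with thin orange lines round it, 50 by 50 by 30 mm high. Origin: centre of its underside, x and y square to its sides, z up.
- blue_tin: loose on the desk at the start, nearest the robot; a closed round tin of paper clips, blue, 46 mm in diameter, 30 mm high, flat lid with an 18 mm silver disc in the middle. Origin: centre of its underside, z up.
- orange_tin: loose on the desk at the start, nearest the robot; a closed round tin like the blue one but orange, 46 mm in diameter, 30 mm high. Origin: centre of its underside, z up.
- stapler: loose on the desk at the start, nearest the robot; a red stapler standing on its black base, which is 124 (its x) by 36 mm (its y); 45 mm high; the red top arm (27 to 45 mm up) is 118 by 30 mm and is the place to grip, across its width at the middle. Origin: centre of its underside, x along its length, z up.
- mug: blue mug, 76 mm in diameter, 85 mm high, standing loose farther from the robot than the work; to be left alone. Origin: centre of its underside.
- mouse: grey computer mouse, 100 by 60 by 32 mm, lying loose farther from the robot than the work; to be left alone. Origin: centre of its underside.
Things that resemble listed ones, but are neither listed nor needed, are in the scene too. Of the things shaped like the blue_tin, the blue one is meant. What is shaped like the notes but red is not meant.

How it is judged:
At the end, for the whole second after the job is handed in: Within 12 mm of centre: pot on coaster, note block on notebook; blue tin on block within 10 mm. Stapler left of the notebook and orange tin before its near edge: gap 40 mm, centred, each within 15 mm. Block and stapler square to it within 0.2 rad. All upright (0.12 rad), at rest (horizontal distance between cactus and coaster below 0.012 m and z of cactus in the frame of coaster between 0.002 and 0.01 m and horizontal distance between notes and notebook below 0.012 m and z of notes in the frame of notebook between 0.012 and 0.02 m and (angle between the x axis of notes and the x axis of notebook, either way round below 0.2 rad or angle between the x axis of notes and the y axis of notebook, either way round below 0.2 rad) and horizontal distance between blue_tin and notes below 0.01 m and z of blue_tin in the frame of notes between 0.026 and 0.034 m and x of stapler in the frame of notebook between -0.015 and 0.015 m and y of stapler in the frame of notebook between 0.0955 and 0.1255 m and angle between the x axis of stapler and the x axis of notebook, either way round below 0.2 rad and height (world z) of each of stapler, orange_tin below 0.005 m and x of orange_tin in the frame of notebook between -0.152 and -0.122 m and y of orange_tin in the frame of notebook between -0.015 and 0.015 m and angle between each of cactus, notes, blue_tin, orange_tin, stapler's own z axis and vertical below 0.12 rad and linear speed of each of cactus, notes, blue_tin, orange_tin, stapler below 0.02 m/s and angular speed of each of cactus, notes, blue_tin, orange_tin, stapler below 0.2 rad/s); the robot touches nothing.
It fails at once if the cactus pot is tipped by more than 0.7 rad (angle between cactus's own z axis and vertical above 0.7 rad).
It fails at once if the blue mug is shifted by more than 20 mm (distance of mug from where it was at the start of the episode above 0.02 m).
It fails at once if the computer mouse is shifted by more than 20 mm (distance of mouse from where it was at the start of the episode above 0.02 m).
It also fails if it takes over 136 s, if anything falls off the work surface, if the arm or the gripper's body presses on something with over 40 N, if the wrist force passes 120 N, or if a joint passes its speed limit or range.

### The arm

A 6-joint arm with a two-finger parallel gripper is mounted at the origin on the work surface. World frame = base frame: x ahead of the robot, y to its left, z up, the work surface at z = 0. Lengths are in m, angles in rad, forces in N, time in s.
With the tool pointing down it reaches from about 0.3 to 0.825 m from the base axis. Payload 5.4 kg.
Tool frame: the origin (TCP) lies at the very end of the fingers, on their centre line; the grasp point (between the pads) lies 19 mm behind it; z points along the fingers, y is the line along which they close (so a half turn about z gives the same grasp; the last joint's range is limited). The gripper opens to 92 mm and grips with 3 to 60 N. Pads are 20 mm wide; open, the fingers measure 128 mm over their backs; the gripper's body (75 mm by 189 mm) begins 69 mm behind the grasp point.
Start: joints at [-1.488, 0.158, 1.597, -0, 1.386, -0.21], TCP at [0.166, -0.551, 0.215] pointing down, gripper open.
Joint ranges: [-2.91, 2.91], [-0.94, 2.29], [0.18, 2.7], [-1.29, 4.43], [0.17, 2.64], [-3, 3]. Speed limits (rad/s): [2.57, 2.57, 3.14, 3.14, 3.14, 3.14].

### API

Orientations are given as a rotation vector (axis times angle).
In Python, from workcell import bot gives the robot as it stands. Calls block until the motion is done:
- bot.goto(position, orientation): joint-space move of the TCP to a pose.
- bot.line_to(position, rot=None, max_speed=0.15): straight line of the TCP; rot=None keeps the orientation; max_speed is the mean speed in m/s.
- bot.set_joints(angles): joint-space move.
- bot.set_gripper(opening, newtons=None): opening from 0.0 (shut) to 1.0 (fully open); newtons is the grip in N (None keeps the last); returns when the fingers have stopped.
- bot.hold(seconds).
- bot.inverse_kinematics(position, orientation): joint angles nearest the present ones, or None.
- bot.read_camera(name): name is "scene" or "top"; returns a dict with "pixels" (480x640x3 uint8, blue, green, red), "fx", "fy", "cx", "cy" (pixels), "R" (3x3) and "t" (3): a world point X has camera coordinates R X + t. Camera axes: x right, y down, z forward; pixel columns grow to the right and rows downward; lengths in m; the calibration is good to about 2 mm. A picture is of the moment at which its call begins. There is no depth.
A pose or a line that the arm cannot do raises bot.MotionError and nothing moves.
- bot.job_done(): hands the job in; it is judged then, once.
Readings, each from a call of its own:
- bot.current_clock(): time.
- bot.current_joints(): joint angles.
- bot.current_joint_vel(): joint speeds.
- bot.current_effort(): joint torques, N m.
- bot.current_ee_pos(): TCP position.
- bot.current_tool_rot(): TCP orientation.
- bot.current_contact_force(): force on the tool from outside, world axes, zero at the start.
- bot.current_ft_torque(): the same for the moment, N m.
- bot.current_opening(): opening from 0.0 (shut) to 1.0 (fully open).
- bot.current_grip_force(): force on a finger pad.
Only numpy, scipy, OpenCV 4.12 (cv2) and the standard library are available. Lean on these libraries where they do the work, as an engineer would, in place of code of your own. Each camera call takes 0.05 s, during which the arm holds its last target. There are 200 camera calls.

## Working session

There is one attempt and no reset: what is moved stays moved. The work goes in short steps, each a Python script; the robot and the scene stay as the last script left them, time stands still between calls to the robot, and variables do not carry over. Pictures are saved under pics/ and viewed, at most 14 in all, crops included, and the job is handed in when it is done.

```bash
mkdir -p pics; ls
python3 - <<'E'
from workcell import bot
import cv2,numpy as np
for n in("top","scene"):
    c=bot.read_camera(n); cv2.imwrite(f"pics/{n}0.png",c["pixels"])
    print(n,c["fx"],c["fy"],c["cx"],c["cy"],np.round(c["R"],4).tolist(),np.round(c["t"],4))
print(bot.current_tool_rot(),bot.current_clock())
E
```

```text
pics
top 453.9982827722308 453.9982827722308 320.764432487258 240.2452505346 [[0.0201, -0.9998, -0.0073], [-0.9841, -0.0185, -0.1768], [0.1767, 0.0107, -0.9842]] [-0.0138  0.5681  0.9106]
scene 436.64257404795757 436.64257404795757 320.6272851532767 241.25590515704206 [[0.3807, 0.9246, -0.0097], [0.7301, -0.307, -0.6104], [-0.5674, 0.2253, -0.792]] [-0.1958 -0.371   1.1795]
[-3.10634667e+00 -4.58037218e-01 -1.65597812e-04] 0.1
```

View pics/top0.png

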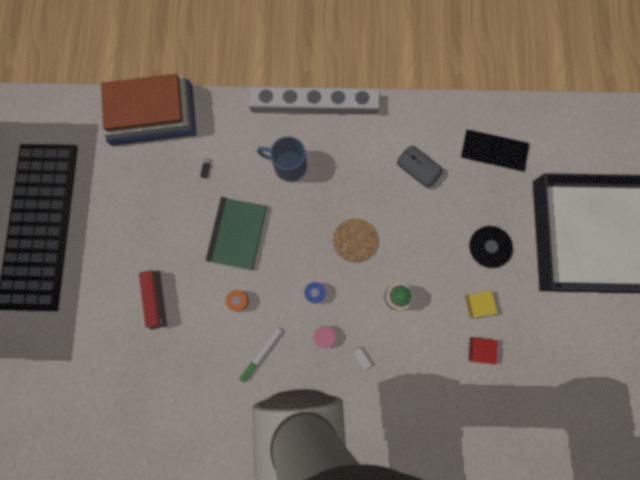

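View pics/scene0.png

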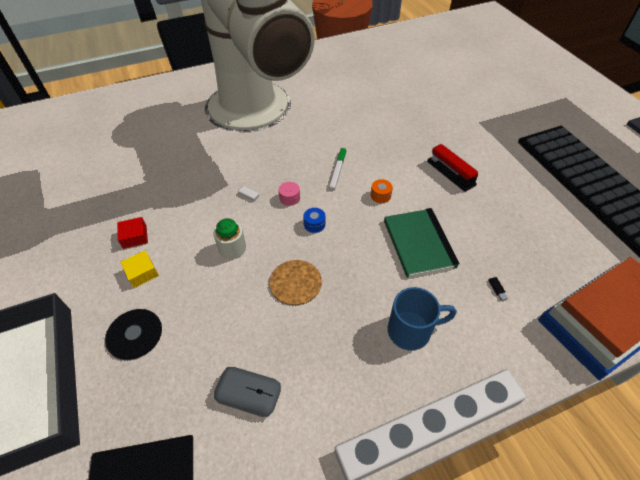

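The top view shows: notebook (237,234), coaster (355,240), cactus (399,296), yellow notes (482,304), blue tin (315,293), orange tin (236,301), stapler (152,299). The mug is at (289,158) and the mouse at (420,166). Next I'll enlarge.

Run:
```python
import cv2
a=cv2.imread("pics/top0.png")
cv2.imwrite("pics/c1.png",cv2.resize(a[190:335,130:330],None,fx=4,fy=4,interpolation=cv2.INTER_CUBIC))
cv2.imwrite("pics/c2.png",cv2.resize(a[210:330,320:520],None,fx=4,fy=4,interpolation=cv2.INTER_CUBIC))
```

```text
(no output)
```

View pics/c1.png

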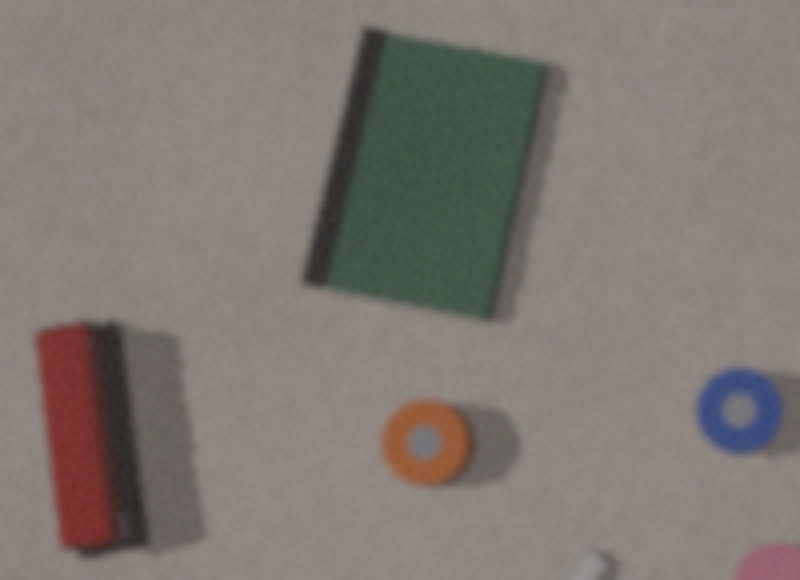

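View pics/c2.png

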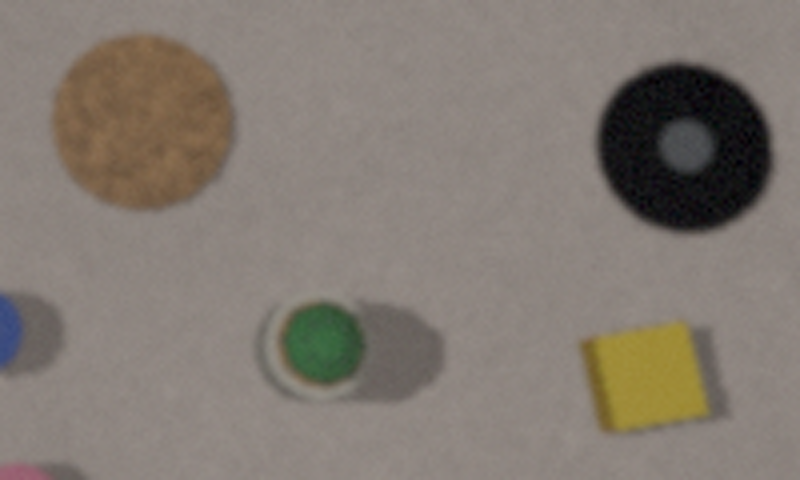

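The crops give the notebook cover corners, in c1 px, at (365,28), (548,64), (492,320) and (305,284). The stapler's red top has corners (38,332), (90,322), (117,543) and (63,549). The lids are at (427,443) orange and (740,411) blue. In c2 the coaster is at (144,122), the cactus ball at (322,343), and the notes' top face has corners (594,340), (686,322), (710,413) and (612,432).

I'll convert these and cross-check with the scene camera.

```bash
cat > h.py <<'E'
from workcell import bot
import cv2,numpy as np
from scipy.spatial.transform import Rotation as Ro
def back(c,uv,z):
    uv=np.atleast_2d(uv).astype(float)
    d=np.c_[(uv[:,0]-c["cx"])/c["fx"],(uv[:,1]-c["cy"])/c["fy"],np.ones(len(uv))]@c["R"]
    o=-np.asarray(c["R"]).T@np.asarray(c["t"])
    return o[:2]+d[:,:2]*((z-o[2])/d[:,2])[:,None]
def rot(a):  # tool down, closing axis (tool y) at world yaw a
    y=np.array([np.cos(a),np.sin(a),0]);z=np.array([0,0,-1.]);x=np.cross(y,z)
    return Ro.from_matrix(np.c_[x,y,z]).as_rotvec()
def blob(im,lo,hi,roi):
    u0,v0,u1,v1=roi
    m=cv2.inRange(cv2.cvtColor(im,cv2.COLOR_BGR2HSV)[v0:v1,u0:u1],np.array(lo),np.array(hi))
    c=max(cv2.findContours(m,0,2)[0],key=cv2.contourArea)
    (x,y),s,a=cv2.minAreaRect(c)
    return x+u0,y+v0,s
E
python3 - <<'E'
from h import *
T=bot.read_camera("top");S=bot.read_camera("scene")
f=lambda p,o:(np.array(p)+.5)/4-.5+np.array(o)
o1=(130,190);o2=(320,210)
def rect(n,p,z):
    w=back(T,p,z);e=np.linalg.norm(np.diff(np.r_[w,w[:1]],axis=0),axis=1)
    dx=(w[0]-w[3])+(w[1]-w[2]);print(n,w.mean(0).round(4),"yaw",np.arctan2(dx[1],dx[0]).round(3),"sides",e.round(4))
rect("nb",f([(365,28),(548,64),(492,320),(305,284)],o1),.016)
rect("stap",f([(38,332),(90,322),(117,543),(63,549)],o1),.045)
rect("notes",f([(594,340),(686,322),(710,413),(612,432)],o2),.03)
for n,p,o,z in(("or",(427,443),o1,.03),("bl",(740,411),o1,.03),("coast",(144,122),o2,.006),("cact",(322,343),o2,.063)):print(n,back(T,f(p,o),z).round(4))
print("scene: or",back(S,(382,187),.03),"bl",back(S,(314.5,215.5),.03),"coast",back(S,(295.5,281.5),.006))
for n,b,z in (("cactus",blob(S["pixels"],(45,80,30),(85,255,255),(200,200,260,260)),.063),("yellow",blob(S["pixels"],(22,120,60),(35,255,255),(110,240,170,295)),.018),("orange",blob(S["pixels"],(5,120,60),(18,255,255),(360,170,405,210)),.016),("coaster",blob(S["pixels"],(5,80,40),(25,255,255),(255,250,335,310)),.005)):print(n,b,back(S,b[:2],z))
E
```

```text
nb [0.5879 0.1836] yaw -0.168 sides [0.105  0.1457 0.1045 0.1468]
stap [0.4391 0.3536] yaw 0.205 sides [0.0276 0.1166 0.0279 0.1143]
notes [ 0.4425 -0.3451] yaw 0.187 sides [0.05   0.0485 0.0527 0.0484]
or [[0.4394 0.1734]]
bl [[0.4595 0.0082]]
coast [[ 0.578  -0.0795]]
cact [[ 0.4547 -0.1672]]
scene: or [[0.44518745 0.17196164]] bl [[0.46406907 0.00743372]] coast [[ 0.58373109 -0.07989823]]
cactus (226.5, 228.0, (18.0, 21.0)) [[ 0.45497232 -0.16919608]]
yellow (138.50000381469727, 268.50000381469727, (29.96331024169922, 29.068883895874023)) [[ 0.44792869 -0.34810464]]
orange (381.4512195587158, 190.93902587890625, (20.540266036987305, 24.294937133789062)) [[0.443636   0.17301226]]
coaster (295.0, 282.0, (44.0, 52.0)) [[ 0.58379578 -0.08099007]]
```

The two cameras agree in y and differ by about 5 mm in x, so I'll average them. The sizes check out (notebook 105×147, notes about 50, stapler arm 28×116). I'll place the orange tin first, closing along x so that it also checks the x calibration, and then the stapler.

```bash
cat >> h.py <<'E'
NB=np.array([.5905,.183]);NA=-.168
def nbp(x,y): c,s=np.cos(NA),np.sin(NA); return NB+[c*x-s*y,s*x+c*y]
def best(p,a):
    q0=np.array(bot.current_joints());L=[]
    for k in(-1,0,1):
        r=rot(a+k*np.pi);q=bot.inverse_kinematics(p,r)
        if q is not None:L.append((abs(q[5])+.2*abs(np.array(q)-q0).max(),k,r))
    return min(L,key=lambda t:t[0])[2]
H=.17
def pick(p,a,z,N=20,op=1.0):
    bot.set_gripper(op);P=[*p,z+.06];r=best(P,a)
    bot.goto(P,r);bot.line_to([*p,z]);bot.set_gripper(0,N)
    print("grip",round(bot.current_opening()*92,1),"mm",np.round(bot.current_grip_force(),1))
    bot.line_to([*p,H],max_speed=.2)
def place(p,a,z,op):
    P=[*p,H];r=best(P,a);bot.goto(P,r)
    bot.line_to([*p,z+.03],max_speed=.2);bot.line_to([*p,z+.001],max_speed=.05)
    print("held",round(bot.current_opening()*92,1));bot.set_gripper(op);bot.hold(.2)
    bot.line_to([*p,H],max_speed=.2)
    print("t",bot.current_clock())
E
python3 - <<'E'
from h import *
print(nbp(-.137,0),nbp(0,.1105))
bot.goto([.40,0,.25],best([.40,0,.25],0))
pick((.4415,.173),0,.005);place(nbp(-.137,0),0,.005,.65)
pick((.441,.353),.205+np.pi/2,.020);place(nbp(0,.1105),NA+np.pi/2,.020,.5)
bot.goto([.45,-.3,.25],best([.45,-.3,.25],0))
cv2.imwrite("pics/t1.png",bot.read_camera("top")["pixels"]);cv2.imwrite("pics/s1.png",bot.read_camera("scene")["pixels"])
a=cv2.imread("pics/t1.png");cv2.imwrite("pics/c3.png",cv2.resize(a[190:340,130:330],None,fx=4,fy=4,interpolation=cv2.INTER_CUBIC))
E
```

```text
[0.4554288  0.20590789] [0.6089768  0.29194429]
grip 45.4 mm 20.0
held 45.9
t 9.2583
grip 30.0 mm 20.0
held 29.9
t 17.3917
```

View pics/c3.png

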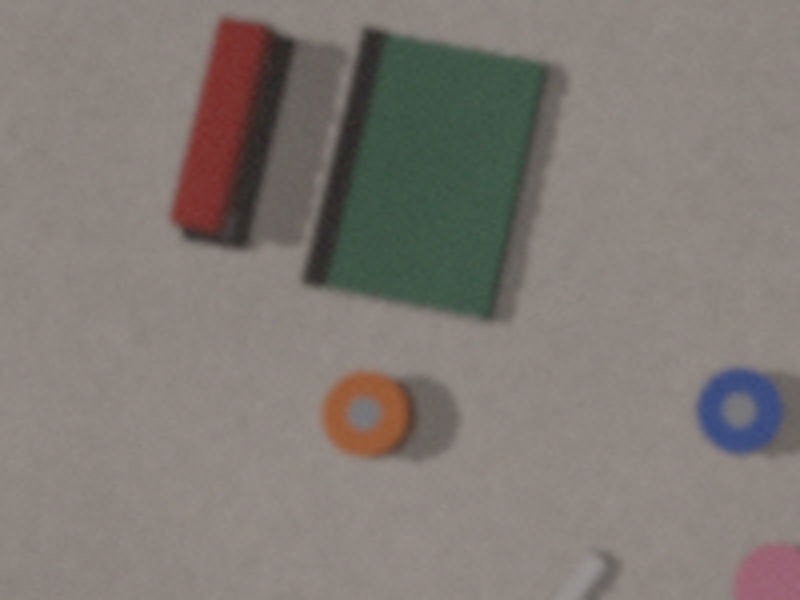

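View pics/s1.png

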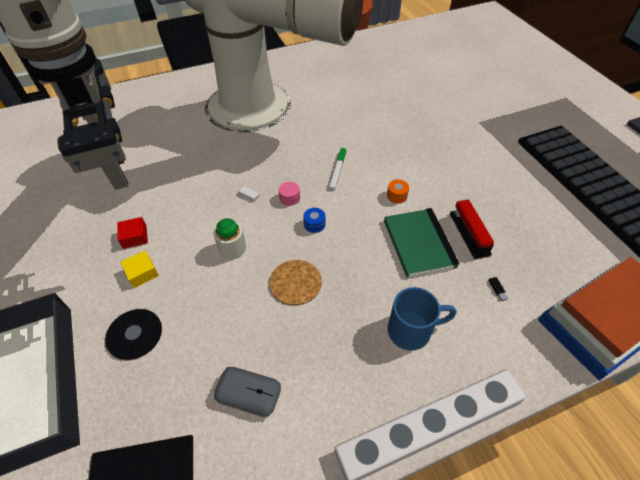

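Both stand upright. In c3 the orange lid is at (367,414) and the stapler top has corners (222,20), (271,27), (222,232) and (173,222). I'll check these relative to the notebook.

Run:
```python
from h import *
T=bot.read_camera("top");f=lambda p:(np.array(p)+.5)/4-.5+np.array((130,190))
o=back(T,f((367,414)),.03)[0];s=back(T,f([(222,20),(271,27),(222,232),(173,222)]),.045)
d=s[0]-s[3]+s[1]-s[2]
R=np.array([[np.cos(NA),np.sin(NA)],[-np.sin(NA),np.cos(NA)]]);n=np.array([.5879,.1836])
print(o,R@(o-n),s.mean(0),R@(s.mean(0)-n),np.arctan2(d[1],d[0]))
```

```text
[0.45400882 0.20605593] [-0.13576102 -0.00024828] [0.60654452 0.28973761] [0.00063467 0.10776088] -0.16076631050199167
```

Both are within 3 mm of target. The top camera reads about 2 mm low in x, so averaging was right. Now the cactus, notes and blue tin.

Run:
```python
from h import *
b=np.pi/2
pick((.456,-.168),0,.016);place((.5805,-.0795),0,.022,.9)
pick((.4447,-.346),.187+b,.005);place(NB,NA+b,.021,.75)
pick((.4615,.008),0,.005);place(NB,0,.051,.7)
bot.goto([.40,-.3,.25],best([.40,-.3,.25],0))
t=bot.read_camera("top")["pixels"];cv2.imwrite("pics/s2.png",bot.read_camera("scene")["pixels"])
cv2.imwrite("pics/c4.png",cv2.resize(t[185:330,200:400],None,fx=4,fy=4,interpolation=cv2.INTER_CUBIC))
```

```text
grip 55.8 mm 20.0
held 55.7
t 27.3167
grip 49.9 mm 20.0
held 50.1
t 36.1083
grip 45.6 mm 20.0
held 45.2
t 43.5
```

View pics/c4.png

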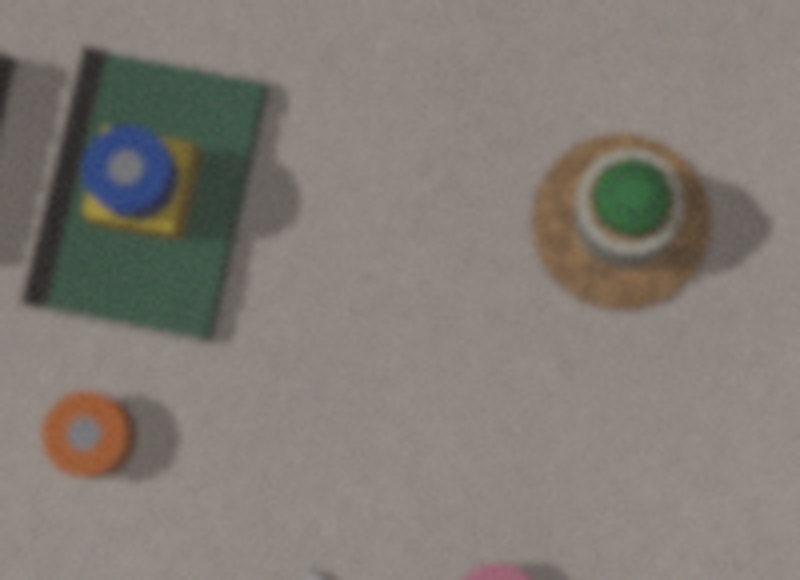

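View pics/s2.png

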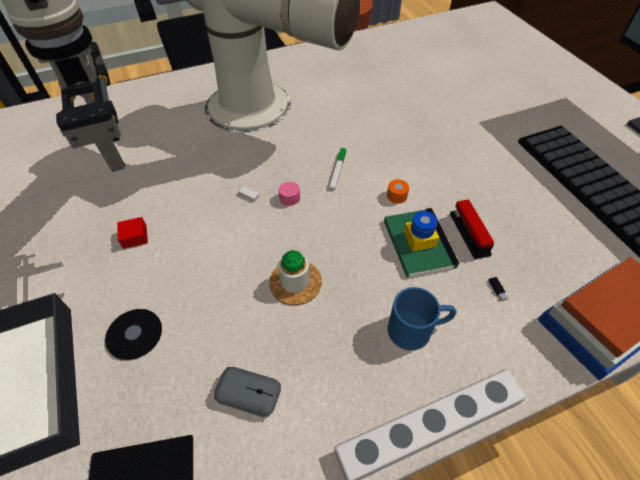

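In c4 the stack stands: the blue lid is at (128,170), and the block top has corners (102,126), (199,137), (183,238) and (83,219). The cactus ball is at (631,198), the pot rim about (630,204), and the coaster at (622,221). I'll check numerically.

Run:
```python
from h import *
T=bot.read_camera("top");f=lambda p:(np.array(p)+.5)/4-.5+np.array((200,185))
n=back(T,f([(85,49),(267,85),(212,340),(24,303)]),.016).mean(0)
w=back(T,f([(102,126),(199,137),(183,238),(83,219)]),.046);d=w[0]-w[3]+w[1]-w[2]
print("nb",n,"block",w.mean(0)-n,np.arctan2(d[1],d[0]))
print("blue-nb",back(T,f((128,170)),.076)-n)
c=back(T,f((622,221)),.006);print("cact-coast",back(T,f((631,198)),.069)-c,back(T,f((630,204)),.062)-c)
S=bot.read_camera("scene");b=blob(S["pixels"],(45,80,30),(85,255,255),(265,235,325,275));print("scene cact",back(S,b[:2],.069)-[.5838,-.0805],"blue",back(S,(424.5,216),.076))
```

```text
nb [0.58770017 0.183822  ] block [ 0.00115717 -0.00275397] -0.1228480353548714
blue-nb [[ 0.00017476 -0.00147016]]
cact-coast [[ 0.00078694 -0.00044186]] [[-0.00105735 -0.00043341]]
scene cact [[-0.00337369  0.00079311]] blue [[0.58395192 0.18562346]]
```

All within about 4 mm, so I'm handing in.

```bash
python3 -c "
from workcell import bot
bot.hold(.5);print(bot.job_done())"
```

```text
the job is handed in; nothing more can be done
None
```

I placed all five objects and handed the job in at about 45 s of robot time. The last camera checks put each one within about 4 mm of its target, standing upright, with the mug and mouse apparently untouched; the judge's verdict was not returned.

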